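# Hold the spring stop down and slide the dish carriage into the reader

### The job

Load the dish into the reader: press the red bar (the spring stop) down with a fingertip and keep it down while you push the blue tab, until the carriage has slid past the stop and is fully home under the white reading head. Then take the finger off, so that the stop springs up behind the carriage and locks it. Only press and push, never force the carriage against the raised stop, do not touch the dish in its nest, and leave the other things on the bench where they are.

Things in the scene. Friction and masses are not known exactly. Their poses are not given: they have to be found in the camera images.
- reader: Fixed dish reader: grey bed plate, x -106 to +130, y -190 to +128, 14 mm thick. Origin on its underside on the bench, z up; +y is the carriage's way into the white head; -x is the front, with the red bar. White C-shaped head at y +11 to +117, x -26 to +122, 50 to 76 mm above the bench, open to -x and -y. A fence 22 mm high runs before the bar at x -106 to -100.
- stop_bar (a joint): Travel of the red spring bar, m: 0 = up (rest), grows pressed straight down, 0.010 = bottomed. The spring pushes up with about 5 N at rest, 8 N at the bottom, and lifts the bar whenever nothing holds it down. At rest its steel tooth stands 6 mm into the way of the carriage's two feet: pressed 7 mm or more they pass over it, pressed less they are blocked.
- stop_pad (a point): Middle of the top of the red bar (moves with it), 32 mm above the bench at rest. Flat ribbed red face to press: 44 mm wide (reader x -97 to -53) and 168 mm long (reader y -170 to -2); pressing anywhere on it lowers the whole bar evenly.
- stop_tooth (a point): Middle of the top of the steel stop tooth, 12 mm in x, 8 mm in y, part of the bar at its inner edge beside the carriage: reader x -45, y 0 to +8, 42 mm above the bench at rest, 10 mm above the red face. Press on the red face, clear of the tooth.
- carriage: Aluminium dish carriage, 110 x 108 mm, on two rods; slides only along reader +-y with 1 to 3 N and stays where left. Origin in the reader's x = 0 plane, at bench height, amid the carriage's length. Its y in the reader's frame, Y: starts at -80 to -50 mm; at -46 the front foot meets the raised tooth; +58 = fully home at a rubber end bumper (gives 1 mm for 4 N, 6 mm at most).
- nest (a point): Middle of the floor (27 mm above the bench) of the round nest, 92.5 mm wide, 5 mm deep, in the carriage; its y in the reader's frame is Y of the carriage. The feet (Y +36 to +46 and Y -46 to -36) let the tooth rise ahead of the front foot (Y below -46), between them (Y -28 to +36: carriage trapped half-way) and behind the rear foot (Y above +54: locked home).
- push_tab (a point): Middle of the rear (-y) face of the blue push tab on the carriage's rear foot (moves with it); push this face towards reader +y. The tab stands across the red bar: 52 mm wide in x (reader x -99 to -47), 10 mm thick (from this face towards +y), 36 to 62 mm above the bench, 4 mm clear of the raised red face. Its y in the reader's frame is Y of the carriage - 46 mm.
- dish_mid (a point): Centre of the white petri dish, 91 mm across and 16 mm high, lying loose in the nest; its centre is 8 mm above the nest's floor.
- spare_dish: Bystander: a second white petri dish 91 mm across, 16 mm high, on the bench to the left of the reader. Origin at the centre of its underside.
- marker: Bystander: white marker pen with a red cap, 135 mm long (along its y), 17 mm thick, lying at the left front of the reader. Origin at the centre of its underside.
- vial: Bystander: small capped glass vial, 22 mm across, 58 mm high, standing to the right of the reader. Origin at the centre of its underside.
Not all that is in view belongs to the job. What is shaped like the part that bears dish_mid but brown or yellow is not meant.

How it is judged:
By the outcome, as a careful person would: the job done as asked, in the order asked, and still so for the second after the job is handed in, with the robot touching nothing.
It also fails if it takes over 38 s, if anything falls off the work surface, if the arm or the gripper's body presses on something with over 40 N, if the wrist force passes 120 N, or if a joint passes its speed limit or range.

### The arm

A 7-joint arm with a two-finger parallel gripper is mounted at the origin on a cart in front of the work surface, level with it; the furniture and walls round the work are solid. World frame = base frame: x ahead of the robot, y to its left, z up, the work surface at z = 0. Lengths are in mm, angles in degrees, forces in N, time in s.
With the tool pointing down it reaches from about 425 to 950 mm from the base axis. Payload 4.7 kg.
Tool frame: the origin (TCP) lies midway between the tips of the shut fingers; the grasp point (between the pads) lies 19 mm behind it; z points along the fingers, y is the line along which they close (so a half turn about z gives the same grasp; the last joint's range is limited). The gripper opens to 87 mm and grips with 3 to 60 N. Pads are 19 mm wide; open, the fingers measure 117 mm over their backs; the gripper's body (75 mm by 190 mm) begins 51 mm behind the grasp point.
Start: joints at [-74.192, 26.849, -2.785, 87.806, 1.381, 65.374, -4.715], TCP at [202.528, 643.919, 222.573] pointing down, gripper open.
Joint ranges: [-148.3, 148.3], [-19.14, 114.17], [-79.39, 73.82], [5.75, 140.21], [-59.74, 239.74], [12.07, 113.84], [-152.46, 152.46]. Speed limits (degrees/s): [147.25, 147.25, 180, 180, 180, 180, 180].

### API

Orientations are given as [roll, pitch, yaw] about the fixed x, y, z axes, in that order (R = Rz(yaw) Ry(pitch) Rx(roll)).
In Python, from rig import read_state, viewer, ticket gives the robot as it stands.
- The arm moves only by the tool arm_command, never from a script. Its argument "commands" is a list of rows, each a list of 7 numbers: the closure, from -1 (fully open) to 1 (shut), then the shift along the tool's x, y, z in units of 30 mm (1.0 is 30 mm), then the turn, a rotation vector about the tool's x, y, z in units of 8 degrees (1.0 is 8 degrees). In form: [[hand, dx, dy, dz, wx, wy, wz], ...]. A call has 1 to 12 rows; each row is the pose to reach, as a shift and turn from the pose commanded when the call began, along the tool's axes at that moment; what a row does not reach only later rows make up. A row lasts 1/10 s, in which the tool goes at most 50 mm and 8.59 degrees, less where a joint would pass 70% of its speed; a pose out of reach is approached as far as the arm can. A call with a gripper value outside its range is refused whole. The fingers move at their own pace and stop on an object; "force" is the grip in N (left out, the last holds). Time passes only in rows, so rows that repeat a pose let the fingers close. It gives the time, the measured TCP pose, the force, the opening and the grip force at its end, in the units of the state.
- read_state(): the state, without advancing time (a new reading comes with each control period).
- viewer.camera(name): name is "scene" or "top"; returns (picture, depth): 420x560x3 uint8, red, green, blue; 420x560 float32, mm along the optical axis (not along the pixel's ray), 0 where there is no reading.
- viewer.camera_params(name): a dict with "fx", "fy", "cx", "cy" (pixels), "view" (4x4, takes a point from world to camera coordinates). Camera axes: x right, y down, z forward; pixel columns grow to the right and rows downward; lengths in mm; the calibration is good to about 2 mm. A picture is of the moment at which its call begins. camera_params takes no time and is no camera call.
- ticket.hand_in(): hands the job in; it is judged then, once.
The state is a dict: "time": time; "q": joint angles; "joint_vel": joint speeds; "effort": joint torques, N m; "tcp_pos": TCP position; "tcp_rot": TCP orientation; "wrist_force": force on the tool from outside, world axes, zero at the start; "moment": the same for the moment, N m; "grip_width": finger opening in mm; "grasp_force": force on a finger pad.
Only numpy, scipy, OpenCV 4.12 (cv2) and the standard library are available. Lean on these libraries where they do the work, as an engineer would, in place of code of your own. Each camera call takes 0.05 s, during which the arm holds its last target. There are 200 camera calls.

## Working session

There is one attempt and no reset: what is moved stays moved. The work goes in short steps, Python scripts to look and compute and a tool call to move; the robot and the scene stay as the last step left them, time stands still between calls to the robot, and variables do not carry over. Pictures are saved under pics/ and viewed, at most 10 in all, crops included, and the job is handed in when it is done.

Besides the shell and the picture viewer there is one more tool, called after "Request:" as a command line: name --pt "numbers of a row" for each row, then --argument value for the rest. arm_command: Moves the arm, as the interface text tells. Its arguments: {"type":"object","properties":{"commands":{"type":"array"},"force":{"type":"number"}},"required":["commands"]}

```bash
mkdir -p pics
cat > h.py <<'E'
import numpy as np, cv2
from rig import read_state, viewer, ticket
def grab(n,tag):
    p,d=viewer.camera(n); cv2.imwrite(f'pics/{tag}.png',p[:,:,::-1]); np.save(f'{tag}.npy',d); np.save(f'{tag}_p.npy',p); return p,d
def world(n,u,v,d):
    c=viewer.camera_params(n); u=np.asarray(u,float);v=np.asarray(v,float)
    P=np.stack([(u-c['cx'])/c['fx']*d,(v-c['cy'])/c['fy']*d,d*np.ones_like(u),np.ones_like(u)],-1)
    return (P@np.linalg.inv(c['view']).T)[...,:3]
def cloud(n,d):
    v,u=np.indices(d.shape); return world(n,u,v,d)
E
python3 - <<'E'
from h import *
for n in('scene','top'): grab(n,n+'0')
for n in('scene','top'): print(np.linalg.inv(viewer.camera_params(n)['view'])[:3].round(2))
print(read_state())
E
```

```text
[[ 7.7000e-01 -3.5000e-01  5.4000e-01 -2.1650e+01]
 [-6.4000e-01 -4.1000e-01  6.5000e-01 -5.5029e+02]
 [-1.0000e-02 -8.4000e-01 -5.4000e-01  6.1960e+02]]
[[-2.0000e-02 -1.0000e+00  8.0000e-02  4.3642e+02]
 [-1.0000e+00  2.0000e-02  2.0000e-02  1.2077e+02]
 [-2.0000e-02 -8.0000e-02 -1.0000e+00  1.2878e+03]]
{'time': 0.1, 'q': array([-74.19320411,  26.89103684,  -2.78323512,  87.86772608,
         1.38019059,  65.37409555,  -4.71387918]), 'joint_vel': array([-0.01650649, -0.10570953, -0.05548671, -0.22875499, -0.03602259,
       -0.02708909,  0.05802885]), 'effort': array([ 7.93875588e-04, -5.09170854e+01, -8.10706127e-02, -2.36827612e+01,
       -6.14295155e-02,  3.45043663e-02,  6.36474851e-05]), 'tcp_pos': array([202.38917376, 643.37638459, 221.61743784]), 'tcp_rot': array([-1.79900717e+02,  3.36029735e-03,  1.62539390e+02]), 'wrist_force': array([-0.04028508,  0.26371973,  0.28413378]), 'moment': array([0.02007581, 0.01714935, 0.01626583]), 'grasp_force': 0.0, 'grip_width': 87.03925821984177}
```

View pics/top0.png

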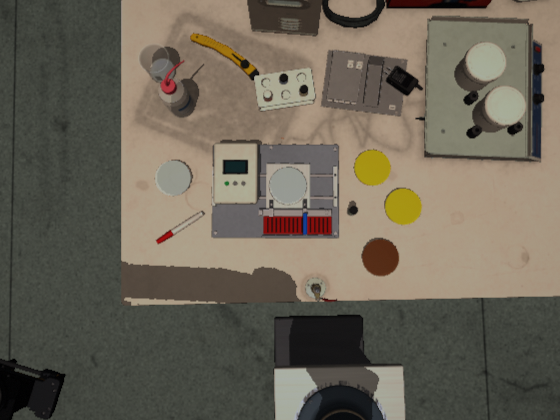

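View pics/scene0.png

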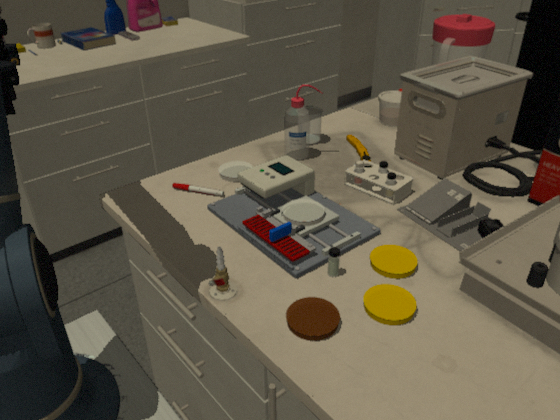

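The top view shows the reader plate at about u 212–339, v 142–237, with the head on the image left (world +y). The red bar is at u 263–332, v 213–235, and the blue tab stands across it at u≈305. The scene view agrees. Next I'll measure them.

Run:
```python
from h import *
def rayz(n,u,v,z):
    a=world(n,u,v,np.full(len(u),500.));b=world(n,u,v,np.full(len(u),1000.))
    return a+(b-a)*((z-a[:,2])/(b[:,2]-a[:,2]))[:,None]
for n in('top','scene'):
    p=np.load(n+'0_p.npy').astype(int); d=np.load(n+'0.npy'); W=cloud(n,d); r,g,b=p[...,0],p[...,1],p[...,2]
    roi=(W[...,0]>350)&(W[...,0]<480)&(W[...,1]>-120)&(W[...,1]<180)&(d>0)
    for nm,m in(('red',(r>90)&(g<60)&(b<60)&roi),('blue',(b>90)&(r<70)&(b>g+40)&roi)):
        v,u=np.nonzero(m); q=W[m]
        print(n,nm,m.sum(),'px',u.min(),u.max(),v.min(),v.max(),'z pct',np.percentile(q[:,2],[5,50,95]).round(1))
        X=rayz(n,u,v,32. if nm=='red' else 62.)[:,:2] 
        if nm=='blue' : X=X[q[:,2]>55]
        print('  ray rect',cv2.minAreaRect(X.astype(np.float32)),' depthxy',np.percentile(q,[2,50,98],axis=0).round(1).tolist())
    # bed plate edges by height 14
    m=(abs(W[...,2]-14)<4)&(W[...,0]>330)&(W[...,0]<680)&(W[...,1]>-150)&(W[...,1]<330)&(abs(r-g)<25)&(r<150)
    k,l,s,_=cv2.connectedComponentsWithStats(m.astype(np.uint8)); i=1+s[1:,4].argmax(); v,u=np.nonzero(l==i)
    print(n,'bed',cv2.minAreaRect(rayz(n,u,v,14.)[:,:2].astype(np.float32)))
    m=(abs(W[...,2]-76)<5)&(W[...,0]>380)&(W[...,0]<680)&(W[...,1]>50)&(W[...,1]<350)
    v,u=np.nonzero(m); print(n,'head',cv2.minAreaRect(rayz(n,u,v,76.)[:,:2].astype(np.float32)))
```

```text
top red 47 px 291 383 233 274 z pct [11.8 31.3 36.5]
  ray rect ((433.0362548828125, -3.4525527954101562), (234.662353515625, 84.23954010009766), 80.97479248046875)  depthxy [[374.7, -117.2, 10.6], [478.4, 34.1, 31.3], [479.8, 101.2, 37.2]]
top blue 6 px 303 306 233 234 z pct [59.1 64.9 68.3]
  ray rect ((477.0973205566406, 75.89554595947266), (7.1794352531433105, 2.393901824951172), 88.66145324707031)  depthxy [[475.8, 72.7, 59.0], [478.1, 75.9, 64.9], [478.4, 79.1, 68.3]]
top bed ((521.3081665039062, 234.48959350585938), (140.5754852294922, 95.17532348632812), 88.67048645019531)
top head ((617.2105102539062, 239.28109741210938), (105.53390502929688, 128.00669860839844), 88.59264373779297)
scene red 103 px 243 333 222 305 z pct [29.4 32.1 34.7]
  ray rect ((462.7391662597656, 20.5240478515625), (299.2540588378906, 35.47195816040039), 76.74640655517578)  depthxy [[457.5, -86.7, 16.5], [477.8, 59.5, 32.1], [479.9, 161.8, 35.2]]
scene blue 11 px 269 273 230 232 z pct [60.2 61.6 62.8]
  ray rect ((476.6509704589844, 72.74065399169922), (6.764445781707764, 7.76347017288208), 49.21510696411133)  depthxy [[474.4, 69.6, 59.9], [477.4, 73.3, 61.6], [479.8, 76.6, 62.8]]
scene bed ((518.16845703125, 142.35023498535156), (320.57635498046875, 106.92398071289062), 88.22217559814453)
scene head ((613.6153564453125, 231.84715270996094), (110.28162384033203, 136.61492919921875), 89.27568817138672)
```

```bash
cat > m.py <<'E'
from h import *
def rayz(n,u,v,z):
    a=world(n,u,v,np.full(len(u),500.));b=world(n,u,v,np.full(len(u),1000.))
    return a+(b-a)*((z-a[:,2])/(b[:,2]-a[:,2]))[:,None]
def run(tag):
  for n in('top','scene'):
    p=np.load(n+tag+'_p.npy').astype(int); d=np.load(n+tag+'.npy'); W=cloud(n,d); r,g,b=p[...,0],p[...,1],p[...,2]
    roi=(W[...,0]>450)&(W[...,0]<570)&(W[...,1]>-60)&(W[...,1]<230)&(d>0)
    for nm,m in(('red',(r>75)&(g<60)&(b<60)&(W[...,2]>18)&(W[...,2]<45)&roi),('blue',(b>70)&(r<80)&(b>g+35)&roi)):
        v,u=np.nonzero(m); q=W[m]
        print(n,nm,m.sum(),'px',u.min(),u.max(),v.min(),v.max(),'z pct',np.percentile(q[:,2],[5,50,95]).round(1))
        X=rayz(n,u,v,32. if nm=='red' else 62.)[:,:2] 
        if nm=='blue' : X=X[q[:,2]>56]
        print('  ray rect',cv2.minAreaRect(X.astype(np.float32)),' depthxyz',np.percentile(q,[3,50,97],axis=0).round(1).tolist())
E
python3 - <<'E'
from m import *
run('0')
for n,k in(('top',(slice(130,250),slice(200,350))),('scene',(slice(150,290),slice(200,390)))):
    p=np.load(n+'0_p.npy')[k]; cv2.imwrite(f'pics/{n}_crop.png',cv2.resize(p[:,:,::-1],None,fx=4,fy=4,interpolation=2))
n='top'; d=np.load('top0.npy');W=cloud(n,d)
m=(abs(W[...,2]-14)<5)&(W[...,0]>430)&(W[...,0]<730)&(W[...,1]>-60)&(W[...,1]<340)
v,u=np.nonzero(m);X=rayz(n,u,v,14.);print('bed x',np.percentile(X[:,0],[.5,99.5]),'y',np.percentile(X[:,1],[.5,99.5]),cv2.minAreaRect(X[:,:2].astype(np.float32)))
E
```

```text
top red 868 px 263 330 216 234 z pct [27.9 32.  36.1]
  ray rect ((499.43914794921875, 93.9444351196289), (164.7903289794922, 44.31599807739258), 88.62250518798828)  depthxyz [[478.1, 14.1, 27.4], [498.7, 99.7, 32.0], [520.3, 173.7, 36.6]]
top blue 85 px 303 306 213 234 z pct [58.5 61.8 65.9]
  ray rect ((501.10699462890625, 75.2404556274414), (7.201223373413086, 50.44000244140625), 88.45272827148438)  depthxyz [[478.1, 71.1, 58.3], [502.0, 74.8, 61.8], [525.2, 79.3, 66.9]]
scene red 723 px 242 308 215 260 z pct [30.1 32.2 34.2]
  ray rect ((497.976318359375, 90.3193130493164), (167.63241577148438, 48.13752365112305), 89.37692260742188)  depthxyz [[475.4, 9.5, 29.8], [493.1, 70.8, 32.2], [519.5, 169.7, 34.5]]
scene blue 113 px 269 290 222 240 z pct [43.3 61.  63.6]
  ray rect ((496.8631286621094, 71.05560302734375), (53.636592864990234, 12.699883460998535), 2.2904508113861084)  depthxyz [[474.0, 67.9, 36.9], [491.0, 71.8, 61.0], [520.7, 98.0, 64.0]]
bed x [467.29055994 703.5625197 ] y [-56.65517967 304.89034357] ((586.5595092773438, 139.98265075683594), (396.1872253417969, 234.49818420410156), 88.45773315429688)
```

View pics/top_crop.png

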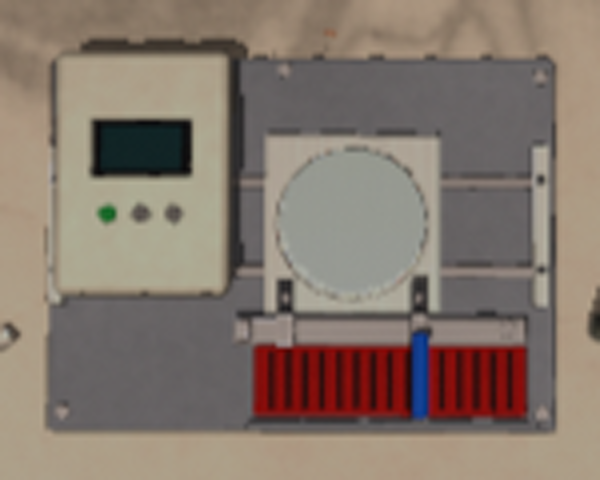

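The bar centre is at about (498.5, 92), yaw about -1.1°, and the tab's rear face is at y≈68, so Y≈-64. Those sizes and heights match the description. I'll move above the bar behind the tab with the fingers shut.

Request:
arm_command --pt "1 -1.2 -1.25 0 0 0 -0.15" --pt "1 -2.4 -2.5 0 0 0 -0.3" --pt "1 -3.6 -3.75 0 0 0 -0.5" --pt "1 -4.8 -5.0 0 0 0 -0.7" --pt "1 -6.0 -6.25 0 0 0 -0.9" --pt "1 -7.2 -7.5 0 0 0 -1.1" --pt "1 -8.4 -8.75 0 0 0 -1.3" --pt "1 -9.6 -10.0 0 0 0 -1.5" --pt "1 -10.8 -11.25 0 0 0 -1.7" --pt "1 -12.0 -12.5 0 0 0 -1.9" --pt "1 -13.2 -13.75 0 0 0 -2.06" --pt "1 -14.4 -15.0 0 0 0 -2.06" --force 20

```text
time: 1.3
tcp_pos: [469.3, 104.4, 222.5]
tcp_rot: [180.0, 0.0, 179.0]
wrist_force: [0.6, 0.9, 0.6]
grip_width: 2.7
grasp_force: 0.0
```

Request:
arm_command --pt "1 -0.65 -1.42 0 0 0 0" --pt "1 -0.65 -1.42 0 0 0 0" --pt "1 -0.65 -1.42 1.2 0 0 0" --pt "1 -0.65 -1.42 2.4 0 0 0" --pt "1 -0.65 -1.42 3.6 0 0 0" --pt "1 -0.65 -1.42 4.5 0 0 0" --pt "1 -0.65 -1.42 4.5 0 0 0" --pt "1 -0.65 -1.42 4.5 0 0 0"

```text
time: 2.1
tcp_pos: [487.7, 63.9, 87.7]
tcp_rot: [180.0, -0.0, 179.0]
wrist_force: [1.1, -0.3, 0.4]
grip_width: 0.3
grasp_force: 0.0
```

Run:
```python
from h import *
a,_=grab('top','top1'); b,_=grab('scene','scene1')
A=cv2.resize(a[130:250,200:350],None,fx=2.6,fy=2.6,interpolation=2);B=cv2.resize(b[120:270,200:350],(390,312),interpolation=2)
A=cv2.resize(A,(390,312)); cv2.imwrite('pics/c1.png',np.hstack([A,B])[:,:,::-1]); s=read_state(); print(s['tcp_pos'],s['tcp_rot'],s['wrist_force'])
```

```text
[488.939927    63.90666935  88.9882346 ] [1.79946035e+02 1.54815039e-01 1.79036310e+02] [0.12278762 0.61060781 0.44150846]
```

View pics/c1.png

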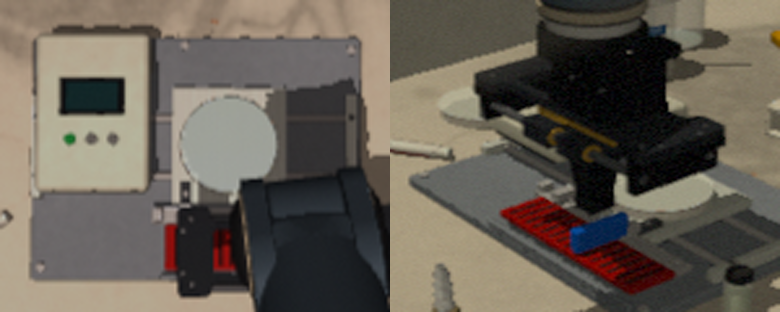

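The scene crop shows the shut fingers above the bar at tab level, about 24 mm too far towards +y. I'll shift them back and then lower.

Request:
arm_command --pt "1 -0.3 -0.8 0 0 0 0" --pt "1 -0.3 -0.8 0 0 0 0" --pt "1 -0.3 -0.8 0 0 0 0" --pt "1 -0.3 -0.8 0.4 0 0 0" --pt "1 -0.3 -0.8 0.4 0 0 0" --pt "1 -0.3 -0.8 0.4 0 0 0"

```text
time: 2.8
tcp_pos: [495.8, 39.9, 75.0]
tcp_rot: [180.0, -0.1, 179.1]
wrist_force: [0.3, -0.8, 0.6]
grip_width: 0.5
grasp_force: 0.0
```

Run:
```python
from h import *
b,_=grab('scene','scene2')
cv2.imwrite('pics/c2.png',cv2.resize(b[150:270,220:350],None,fx=5,fy=4.6,interpolation=2)[:,:,::-1]); s=read_state(); print(s['tcp_pos'],s['tcp_rot'],s['wrist_force'])
```

```text
[496.02959581  39.74002317  75.21916704] [ 1.79996615e+02 -4.64606029e-02  1.79062891e+02] [-0.27090075 -0.08823316  0.36868657]
```

View pics/c2.png

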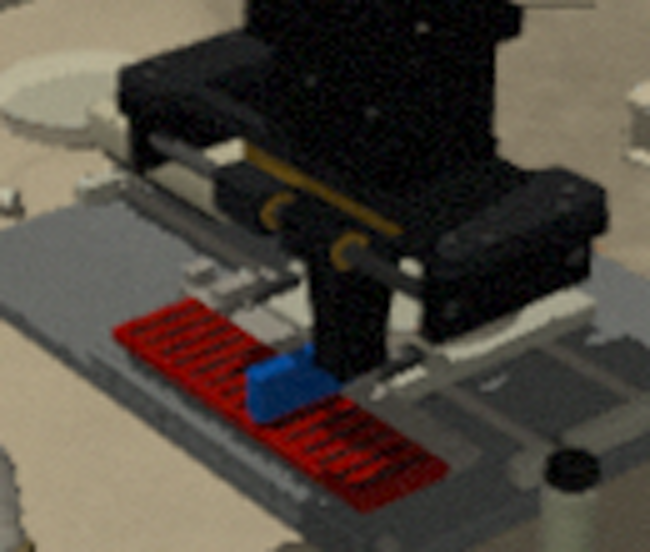

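The fingers stand behind the tab (tip near crop pixel 350,375), and the red face below is free. I'll lower to just above it.

Request:
arm_command --pt "1 -0.08 -0.05 0.3 0 0 0" --pt "1 -0.08 -0.05 0.6 0 0 0" --pt "1 -0.08 -0.05 0.9 0 0 0" --pt "1 -0.08 -0.05 1.15 0 0 0" --pt "1 -0.08 -0.05 1.15 0 0 0" --pt "1 -0.08 -0.05 1.15 0 0 0"

```text
time: 3.45
tcp_pos: [498.6, 37.7, 40.7]
tcp_rot: [-180.0, -0.0, 179.0]
wrist_force: [1.5, -0.4, 0.6]
grip_width: 0.8
grasp_force: 0.0
```

Run:
```python
from m import *
b,_=grab('scene','scene3');grab('top','top3')
cv2.imwrite('pics/c3.png',cv2.resize(b[170:270,230:340],None,fx=5,fy=5,interpolation=2)[:,:,::-1]); s=read_state(); print(s['tcp_pos'],s['tcp_rot'],s['wrist_force'])
c=viewer.camera_params('scene');P=c['view']@np.r_[s['tcp_pos'],1];print('tip crop px',(c['fx']*P[0]/P[2]+c['cx']-230)*5,(c['fy']*P[1]/P[2]+c['cy']-170)*5)
```

```text
[498.98383399  37.71968309  41.21224059] [1.79990351e+02 2.72798401e-02 1.79008479e+02] [ 0.52070056 -0.53133153 -0.24125646]
tip crop px 307.58980575205754 366.5385772628568
```

View pics/c3.png

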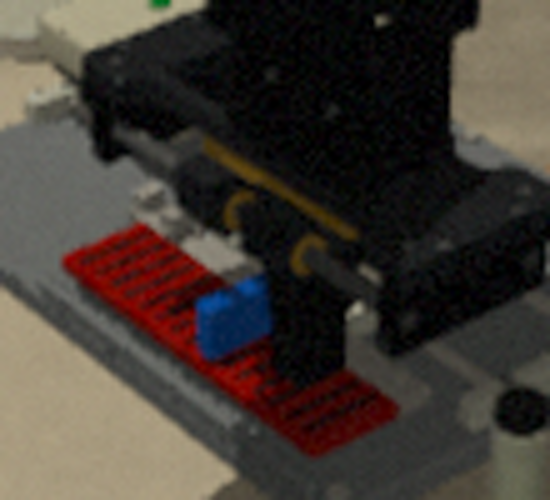

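The finger stands just above the red face behind the tab (tip near 310,370), with a visible gap to the tab. Now I'll press down.

Request:
arm_command --pt "1 0 0 0.2 0 0 0" --pt "1 0 0 0.3 0 0 0" --pt "1 0 0 0.4 0 0 0" --pt "1 0 0 0.5 0 0 0" --pt "1 0 0 0.5 0 0 0" --pt "1 0 0 0.5 0 0 0"

```text
time: 4.15
tcp_pos: [498.8, 37.8, 26.3]
tcp_rot: [180.0, -0.0, 179.0]
wrist_force: [-2.1, 0.7, 7.6]
grip_width: 0.5
grasp_force: 3.3
```

Request:
arm_command --pt "1 0 0 0.06 0 0 0" --pt "1 0 0 0.13 0 0 0" --pt "1 0 0 0.13 0 0 0" --pt "1 0 0 0.13 0 0 0"

```text
time: 4.55
tcp_pos: [498.8, 37.8, 22.6]
tcp_rot: [180.0, 0.0, 179.0]
wrist_force: [-1.6, -0.0, 7.5]
grip_width: 0.5
grasp_force: 3.9
```

The bar is pressed about 9.4 mm with 7.5 N. Now I'll push along +y while holding that height.

Request:
arm_command --pt "1 0 0.15 0 0 0 0" --pt "1 0 0.3 0 0 0 0" --pt "1 0 0.45 0 0 0 0" --pt "1 0 0.6 0 0 0 0" --pt "1 0 0.75 0 0 0 0" --pt "1 0 0.9 0 0 0 0" --pt "1 0 1.05 0 0 0 0" --pt "1 0 1.2 0 0 0 0" --pt "1 0 1.35 0 0 0 0" --pt "1 0 1.5 0 0 0 0"

```text
time: 5.55
tcp_pos: [500.6, 79.5, 22.8]
tcp_rot: [-179.8, 0.1, 178.9]
wrist_force: [-0.1, -7.9, 6.5]
grip_width: 0.5
grasp_force: 4.5
```

Request:
arm_command --pt "1 0 0.2 0 0 0 0" --pt "1 0 0.4 0 0 0 0" --pt "1 0 0.6 0 0 0 0" --pt "1 0 0.8 0 0 0 0" --pt "1 0 1.0 0 0 0 0" --pt "1 0 1.2 0 0 0 0" --pt "1 0 1.4 0 0 0 0" --pt "1 0 1.6 0 0 0 0" --pt "1 0 1.8 0 0 0 0" --pt "1 0 2.0 0 0 0 0" --pt "1 0 2.2 0 0 0 0" --pt "1 0 2.4 0 0 0 0"

```text
time: 6.75
tcp_pos: [502.4, 151.5, 22.9]
tcp_rot: [-179.8, 0.1, 178.9]
wrist_force: [1.2, -7.7, 7.5]
grip_width: 0.3
grasp_force: 4.6
```

Run:
```python
from m import *
b,_=grab('scene','scene4');grab('top','top4')
cv2.imwrite('pics/c4.png',cv2.resize(b[150:270,200:350],None,fx=5,fy=5,interpolation=2)[:,:,::-1]); s=read_state(); print(s['tcp_pos'],s['tcp_rot'],s['wrist_force'])
run('4')
```

```text
[502.32507553 152.99593959  22.90720109] [-1.79912287e+02  1.47396291e-01  1.78952163e+02] [ 0.23415881 -4.13700302  7.7051434 ]
top red 6 px 314 330 216 217 z pct [24.  24.4 26.7]
  ray rect ((519.9226684570312, 30.601829528808594), (39.338539123535156, 2.152322292327881), 85.0323715209961)  depthxyz [[517.9, 11.4, 24.0], [520.3, 19.0, 24.4], [520.9, 45.8, 26.9]]Traceback (most recent call last):
  File "<stdin>", line 4, in <module>
  File "m.py", line 11, in run
    print(n,nm,m.sum(),'px',u.min(),u.max(),v.min(),v.max(),'z pct',np.percentile(q[:,2],[5,50,95]).round(1))
                            ~~~~~^^
    return umr_minimum(a, axis, None, out, keepdims, initial, where)
ValueError: zero-size array to reduction operation minimum which has no identity
```

View pics/c4.png

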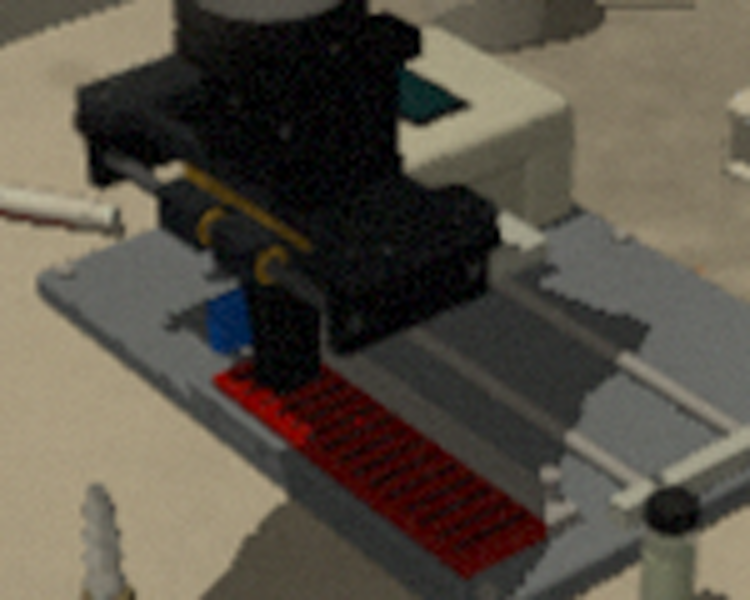

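The carriage is being pushed: the tab is at about (230,320), the finger is just behind it, and the bar is down. I'll go on slowly to the bumper.

Request:
arm_command --pt "1 0 0.1 0 0 0 0" --pt "1 0 0.2 0 0 0 0" --pt "1 0 0.3 0 0 0 0" --pt "1 0 0.4 0 0 0 0" --pt "1 0 0.5 0 0 0 0" --pt "1 0 0.6 0 0 0 0" --pt "1 0 0.6 0 0 0 0"

```text
time: 7.55
tcp_pos: [502.6, 170.2, 22.9]
tcp_rot: [-179.9, 0.1, 178.9]
wrist_force: [0.5, -5.8, 7.0]
grip_width: 0.6
grasp_force: 4.3
```

Request:
arm_command --pt "1 0 0.05 0 0 0 0" --pt "1 0 0.1 0 0 0 0" --pt "1 0 0.15 0 0 0 0" --pt "1 0 0.2 0 0 0 0"

```text
time: 7.95
tcp_pos: [502.7, 175.3, 22.9]
tcp_rot: [-179.8, 0.1, 178.9]
wrist_force: [0.1, -6.7, 7.9]
grip_width: 0.6
grasp_force: 4.5
```

Run:
```python
from m import *
b,d=grab('scene','scene5')
s=read_state(); print(s['tcp_pos'],s['wrist_force'])
W=cloud('scene',d);p=b.astype(int);m=(p[...,2]>p[...,0]+40)&(p[...,2]>p[...,1]+30)&(W[...,1]<250)&(W[...,1]>100)&(W[...,0]>440)&(W[...,0]<560)&(W[...,2]>30)
print(m.sum(),np.percentile(W[m],[5,25,50,75,95],axis=0).round(1))
```

```text
[502.71377506 175.65829939  22.88839994] [ 1.08373513 -7.36852133  8.44970062]
73 [[477.1 185.8  42.1]
 [479.  187.4  47.1]
 [482.8 188.8  52.1]
 [487.8 191.1  59.2]
 [491.1 194.3  62.4]]
```

Request:
arm_command --pt "1 0 0.03 0 0 0 0" --pt "1 0 0.06 0 0 0 0" --pt "1 0 0.1 0 0 0 0" --pt "1 0 0.1 0 0 0 0"

```text
time: 8.4
tcp_pos: [502.7, 177.5, 22.9]
tcp_rot: [-179.8, 0.1, 178.8]
wrist_force: [1.0, -8.2, 8.5]
grip_width: 0.4
grasp_force: 5.3
```

Request:
arm_command --pt "1 0 0.03 0 0 0 0" --pt "1 0 0.06 0 0 0 0" --pt "1 0 0.06 0 0 0 0" --pt "1 0 0.06 0 0 0 0"

```text
time: 8.8
tcp_pos: [502.7, 178.1, 22.8]
tcp_rot: [-179.7, 0.1, 178.8]
wrist_force: [0.7, -11.8, 9.1]
grip_width: 0.2
grasp_force: 6.4
```

The force rose from 8 to 12 N over 0.6 mm, so the carriage is at the bumper. I'll ease off slightly and lift straight up.

Request:
arm_command --pt "1 0 -0.05 0 0 0 0" --pt "1 0 -0.05 -0.2 0 0 0" --pt "1 0 -0.07 -0.5 0 0 0" --pt "1 0 -0.1 -1.0 0 0 0" --pt "1 0 -0.1 -2.0 0 0 0" --pt "1 0 -0.1 -3.0 0 0 0" --pt "1 0 -0.1 -4.5 0 0 0" --pt "1 0 -0.1 -6.0 0 0 0" --pt "1 0 -0.1 -6.0 0 0 0"

```text
time: 9.7
tcp_pos: [504.7, 182.4, 208.3]
tcp_rot: [179.6, 0.6, 179.0]
wrist_force: [0.9, -0.1, -1.1]
grip_width: 0.3
grasp_force: 0.0
```

Request:
arm_command --pt "1 1.0 0 0 0 0 0" --pt "1 2.0 0 0 0 0 0" --pt "1 2.0 0 0 0 0 0" --pt "1 2.0 0 0 0 0 0"

```text
time: 10.1
tcp_pos: [440.7, 181.9, 201.9]
tcp_rot: [180.0, -0.0, 179.1]
wrist_force: [0.7, 0.4, -0.4]
grip_width: 0.4
grasp_force: 0.0
```

Run:
```python
from m import *
b,d=grab('scene','scene6');a,_=grab('top','top6')
s=read_state(); print(s['time'],s['tcp_pos'],s['wrist_force'])
W=cloud('scene',d);p=b.astype(int);m=(p[...,2]>p[...,0]+40)&(p[...,2]>p[...,1]+30)&(W[...,1]<250)&(W[...,1]>100)&(W[...,0]>440)&(W[...,0]<560)&(W[...,2]>30)
print('tab',m.sum(),np.percentile(W[m],[5,50,95],axis=0).round(1))
q=W[(p[...,0]>75)&(p[...,1]<60)&(p[...,2]<60)&(W[...,0]>470)&(W[...,0]<530)&(W[...,1]>0)&(W[...,1]<180)&(W[...,2]>10)]
print('bar z',np.percentile(q[:,2],[10,50,90]))
cv2.imwrite('pics/c6.png',cv2.resize(b[150:270,200:350],None,fx=5,fy=5,interpolation=2)[:,:,::-1])
```

```text
10.2 [441.85052077 181.6937672  202.01777678] [-0.35849548 -0.10963864  0.04240946]
tab 212 [[477.9 187.7  41.7]
 [500.1 190.3  54. ]
 [523.9 195.   62.5]]
bar z [30.27783847 32.0931945  33.3611413 ]
```

View pics/c6.png

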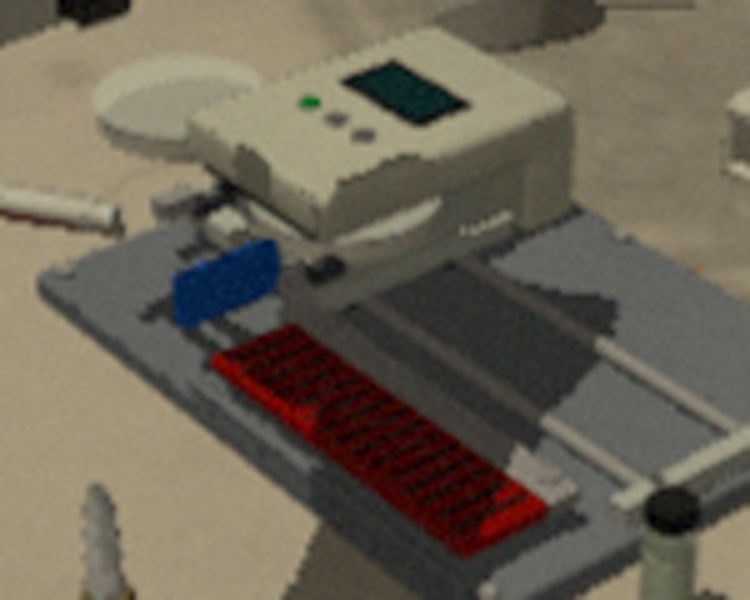

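The bar is back up at z≈32 and the tab's rear face is at y≈189, so Y≈+58. The carriage sits under the head and is locked home, and the robot is clear.

```bash
python3 -c "
from rig import ticket; print(ticket.hand_in())"
```

```text
the job is handed in; nothing more can be done
None
```

The dish carriage is fully home under the reading head, the red stop has sprung up behind it and locked it, and the job is handed in at about 10 s of the 38 s allowed.

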